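# Draw the plaster cast's drying tray out by its lip

### The job

Both sliding trays of the low drying rack have been left part way out. First push the tray with the blue mould fully home, then hook a fingertip behind the yellow front lip of the tray with the white plaster cast and draw it all the way out to its stop. Do not pinch a lip, do not touch or lift the cast or the mould, leave the bowl, jar and brush where they are, and finish clear of everything.

Things in the scene. Friction and masses are not known exactly. Their poses are not given: they have to be found in the camera images.
- rack: fixed low wooden drying rack, 280 deep (x) by 386 mm wide (y); origin on the bench, middle of its front edge; x points to its rear, away from the robot, y to its left, z up. Trays side by side slide along -x, centre lines at y = +93.5 (left) and -93.5 mm (right). Side cheeks 52 mm high, plinth 18 mm. A 72 mm round duct, axis 125 mm up, crosses over x = 239 to 311 mm; else open above
- left_tray (a joint): left tray's slide, m: 0 = fully home, 0.14 = fully out towards the robot (a stop at each end). Stays where left; friction 2.5 N plus 6 N per m/s. Grey tray 240 mm deep, 156 mm wide, floor's top 30 mm above the bench, side walls 12 mm and rear wall 16 mm above the floor, upright front lip across its whole width
- right_tray (a joint): right tray's slide, as left_tray
- left_lip (a point): left tray's lip, rides with the tray: yellow rear plate (hook behind it) at x = 0 to 4, z = 0 to 38 mm, and grey front plate at x = -4 to 0, z = -6 to 34 mm, both 156 mm wide in y. This point: middle of the lip where the plates meet, at the tray floor's top, 30 mm above the bench (lip top 68 mm). Axes as the rack's; at joint 0 it lies at rack x = 0
- right_lip (a point): right tray's lip, as left_lip
- cast: loose white plaster relief tile with a rosette, 80 (x) by 100 (y) by 29 mm high, about 0.3 kg, lying on one of the two trays (left or right, it varies) at least 65 mm behind the lip; origin: centre of its underside
- mould: loose blue rubber-like open mould, 80 (x) by 100 (y) by 30 mm high, lying on the other tray, at least 65 mm behind the lip; origin: centre of its underside
- bowl: loose white mixing bowl, 120 mm across, 60 mm high, beside the rack; origin: centre of its underside. Leave alone
- jar: loose jar with an orange cap, 70 mm across, 90 mm high, beside the rack; origin: centre of its underside. Leave alone
- brush: loose brush lying on the bench in front of the rack's right side, clear of both trays' way, its bristles to +x; origin: under its middle. Leave alone
There are look-alikes about, which are no part of the job. Of the things that look like the mould, the smallest one is meant.

How it is judged:
By the outcome, as a careful person would: the job done as asked, in the order asked, and still so for the second after the job is handed in, with the robot touching nothing.
It also fails if it takes over 45 s, if anything falls off the work surface, if the arm or the gripper's body presses on something with over 40 N, if the wrist force passes 120 N, or if a joint passes its speed limit or range.

### The arm

A 7-joint arm with a two-finger parallel gripper is mounted at the origin on the work surface. World frame = base frame: x ahead of the robot, y to its left, z up, the work surface at z = 0. Lengths are in m, angles in rad, forces in N, time in s.
With the tool pointing down it reaches from about 0.425 to 0.825 m from the base axis. Payload 3.6 kg.
Tool frame: the origin (TCP) lies at the centre of the arm's flange, where the gripper is bolted on; the fingertips stand 173 mm ahead of it and the grasp point (between the pads) lies 155 mm ahead of it; z points along the fingers, y is the line along which they close (so a half turn about z gives the same grasp; the last joint's range is limited). The gripper opens to 85 mm and grips with 20 to 120 N. Pads are 22 mm wide; open, the fingers measure 114 mm over their backs; the gripper's body (76 mm by 85 mm) begins 54 mm behind the grasp point. The pads swing forward as they close: fully open they stand 13 mm farther back than shut.
Start: joints at [1.143, 0.615, -0.013, 1.423, 0.008, 1.103, -0.04], TCP at [0.254, -0.598, 0.405] pointing down, gripper open.
Joint ranges: [-3.12, 3.12], [-0.3, 2.06], [-1.34, 1.32], [0.26, 2.42], [-1.36, 4.5], [0.01, 1.98], [-2.84, 2.84]. Speed limits (rad/s): [2.79, 2.79, 3.14, 3.14, 3.14, 3.14, 3.14].

### API

Orientations are given as a unit quaternion [w, x, y, z].
In Python, from rig import ctrl, imaging, job gives the robot as it stands. The module is installed in compiled form; this text tells all that it offers.
- The arm moves only by the tool apply_moves, never from a script. Its argument "commands" is one flat list of numbers, 5 for each row, row after row: the gripper's target within -1 to 1 (shut at 1, half-way at 0, fully open at -1), then the shift along the world's x, y, z in units of 25 mm (1.0 is 25 mm), then the turn about the world's z in units of 5 degrees (1.0 is 5 degrees). A call has exactly 5 rows; each row shifts and turns the commanded pose from where the row before left it; what a row does not reach is not made up. A row lasts 1/12 s, in which the tool goes at most 41.7 mm and 7.16 degrees, less where a joint would pass 70% of its speed; a pose out of reach is approached as far as the arm can. A call is refused whole if a number of a shift passes 1 or a number of a turn 1, either way. A call with a gripper value outside its range is refused whole. The fingers move at their own pace and stop on an object; "force" is the grip in N (left out, the last holds). Time passes only in rows, so rows that do not move let the fingers close, or fill a call up. It gives the time, the measured TCP pose, the force, the opening and the grip force at its end, in the units of the state.
- ctrl.get_state(): the state, without advancing time (a new reading comes with each control period).
- imaging.camera(name): name is "side" or "top" or "wrist"; returns the picture (480x640x3 uint8, red, green, blue); there is no depth.
- imaging.camera_params(name): a dict with "K" (3x3 intrinsics, pixels), "rvec" (rotation vector, rad) and "tvec" (3), from world to camera coordinates, as OpenCV has them; the wrist camera has in their place "tool_from_camera" (4x4, takes a point from camera to tool coordinates, whose origin is the TCP and whose axes are the flange's). Camera axes: x right, y down, z forward; pixel columns grow to the right and rows downward; lengths in m; the calibration is good to about 2 mm. A picture is of the moment at which its call begins: read the wrist's pose just before it. camera_params takes no time and is no camera call.
- job.job_done(): hands the job in; it is judged then, once.
Trained networks look in the newest picture that a camera, given by its name, has taken for a name from the list of things; names that differ only in an ending like _2 or _b are one class to them, and where a whole thing is asked for, a point or a joint stands for the part that bears it (a point fixed in the world has none). Each returns a list of dicts, best first, with "p" (0 to 1); they miss things now and then, are a little off and sometimes report something else, mostly with a low value. They report only what shows in the picture. A call takes as long as a camera call. They do not tell look-alikes from the thing itself.
- imaging.recognise(camera, query): "bbox" ([left, top, right, bottom] in pixels, round what is visible of it).
- imaging.cut_out(camera, query): "pixels" (480x640 bool, what is visible of it) and "bbox" ([left, top, right, bottom] in pixels, round what is visible of it).
The state is a dict: "time_s": time; "joint_pos": joint angles; "dq": joint speeds; "tau": joint torques, N m; "eef_pos": TCP position; "ee_rot": TCP orientation; "ft_force": force on the tool from outside, world axes, zero at the start; "moment": the same for the moment, N m; "opening": finger opening in m; "finger_force": force on a finger pad.
Only numpy, scipy, OpenCV 4.12 (cv2) and the standard library are available. Lean on these libraries where they do the work, as an engineer would, in place of code of your own. Each camera call takes 0.05 s, during which the arm holds its last target. There are 200 camera calls.

## Working session

There is one attempt and no reset: what is moved stays moved. The work goes in short steps, Python scripts to look and compute and a tool call to move; the robot and the scene stay as the last step left them, time stands still between calls to the robot, and variables do not carry over. Pictures are saved under pics/ and viewed, at most 10 in all, crops included, and the job is handed in when it is done.

Besides the shell and the picture viewer there is one more tool, called after "Emit:" as a command line: name --argument value ..., lists and objects as JSON in quotes. apply_moves: Moves the arm, as the interface text tells. Its arguments: {"type":"object","properties":{"commands":{"type":"array"},"force":{"type":"number"}},"required":["commands"]}

```bash
mkdir -p pics
python3 - <<'E'
from rig import ctrl, imaging
import cv2,numpy as np
s=ctrl.get_state();print(s['time_s'],s['eef_pos'],s['ee_rot'],s['opening'])
for c in['top','side']:
    im=imaging.camera(c);cv2.imwrite(f'pics/{c}1.png',im[:,:,::-1])
    p=imaging.camera_params(c);print(c,p)
    for q in['rack','left_lip','cast','mould','bowl','jar','brush']:
        print(q,[(np.round(d['bbox']).tolist(),round(d['p'],2)) for d in imaging.recognise(c,q)])
E
```

```text
0.0 [ 0.25411034 -0.59791764  0.40354886] [-1.25810720e-03  9.79878151e-01  1.99592476e-01 -2.64352827e-04] 0.08513101096677722
top {'K': array([[521.23013741,   0.        , 320.33343549],
       [  0.        , 521.23013741, 241.59001322],
       [  0.        ,   0.        ,   1.        ]]), 'rvec': array([ 2.15373576, -2.10790978,  0.19205113]), 'tvec': array([-0.02284394,  0.55893941,  1.17913953])}
rack [([204.0, 70.0, 389.0, 236.0], 0.91)]
left_lip [([230.0, 134.0, 298.0, 238.0], 0.86), ([168.0, 172.0, 200.0, 208.0], 0.41)]
cast [([242.0, 152.0, 282.0, 187.0], 0.94)]
mould [([471.0, 189.0, 542.0, 255.0], 0.85), ([315.0, 292.0, 370.0, 337.0], 0.64), ([318.0, 146.0, 363.0, 186.0], 0.63)]
bowl [([402.0, 169.0, 452.0, 214.0], 0.91), ([168.0, 173.0, 203.0, 208.0], 0.24)]
jar [([169.0, 174.0, 203.0, 209.0], 0.8)]
brush [([420.0, 244.0, 477.0, 323.0], 0.7)]
side {'K': array([[436.12724269,   0.        , 320.10657977],
       [  0.        , 436.12724269, 234.57672355],
       [  0.        ,   0.        ,   1.        ]]), 'rvec': array([ 0.31315909, -2.64588195,  1.45599419]), 'tvec': array([0.56083057, 0.11606964, 1.0113075 ])}
rack [([125.0, 158.0, 327.0, 304.0], 0.63)]
left_lip [([194.0, 239.0, 312.0, 297.0], 0.63), ([220.0, 242.0, 264.0, 276.0], 0.18)]
cast [([193.0, 238.0, 315.0, 295.0], 0.4)]
mould [([320.0, 159.0, 363.0, 186.0], 0.97), ([376.0, 222.0, 418.0, 259.0], 0.92), ([241.0, 202.0, 283.0, 233.0], 0.56)]
bowl [([284.0, 174.0, 324.0, 204.0], 0.87)]
jar [([213.0, 286.0, 250.0, 345.0], 0.97), ([123.0, 156.0, 326.0, 305.0], 0.74)]
brush [([346.0, 190.0, 404.0, 206.0], 0.84), ([218.0, 242.0, 263.0, 277.0], 0.23), ([284.0, 175.0, 323.0, 204.0], 0.23)]
```

View pics/top1.png

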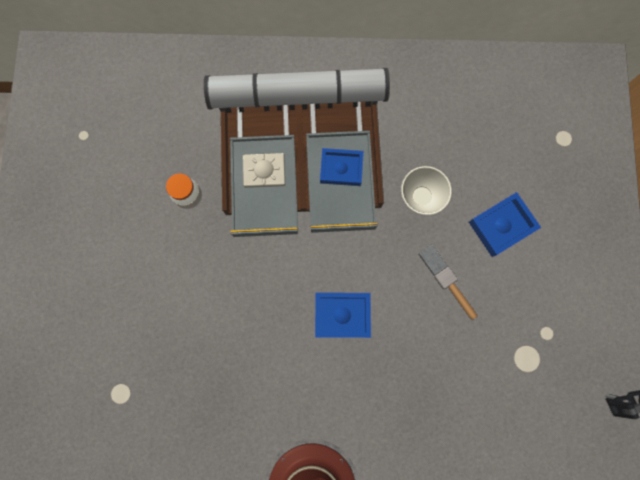

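Run:
```python
import cv2
a=cv2.imread('pics/top1.png')[50:270,190:410]
cv2.imwrite('pics/crop1.png',cv2.resize(a,(600,600),interpolation=cv2.INTER_CUBIC))
```

```text
(no output)
```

View pics/crop1.png

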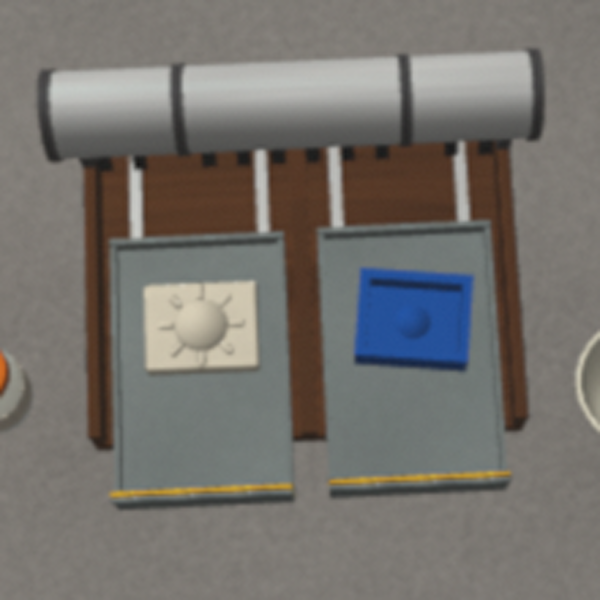

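The top picture shows the rack at about (300,160). The left tray carries the cast (263,169). The right tray carries the blue mould (342,167). The yellow lips are near (264,231) and (344,226).

Things that could be taken for the mould: (506,224), about 71 px and turned; (343,315), about 55 px; and (342,167), about 44 px and standing on the right tray. The smallest is (342,167), and the crop confirms it is on the right tray. So I push the right tray in and draw the left tray out. Next I fit the rack pose.

```bash
cat > h.py <<'E'
import numpy as np,cv2
from scipy.optimize import least_squares
from rig import ctrl,imaging
def proj(c,P):
    p=imaging.camera_params(c);return cv2.projectPoints(np.array(P,float),p['rvec'],p['tvec'],p['K'],None)[0][:,0]
def pts(v):
    X,Y,a,l,r=v;c,s=np.cos(a),np.sin(a);R=[]
    for y0,q in((.0935,l),(-.0935,r)):
        for e in(.078,-.078):
            R+= [(.002-q,y0+e,.068),(.240-q,y0+e,.046)]
    R+=[(0,.193,.052),(0,-.193,.052)]
    R=np.array(R);return np.c_[X+c*R[:,0]-s*R[:,1],Y+s*R[:,0]+c*R[:,1],R[:,2]]
E
python3 - <<'E'
from h import *
o=np.array([(111,494),(111,241),(293,487),(283,234),(330,483),(320,229),(510,474),(489,222),(90,438),(526,418)])/2.727+[190,50]
f=lambda v:(proj('top',pts(v))-o).ravel()
r=least_squares(f,[.6,0,0,.05,.05],x_scale=.1);print(r.x.round(4),f(r.x).reshape(-1,2).round(1).tolist())
P=pts(r.x);print(P.round(3))
im=cv2.imread('pics/side1.png')
for p in proj('side',P): cv2.circle(im,tuple(int(round(t)) for t in p),1,(0,0,255),-1)
cv2.imwrite('pics/sidefit.png',cv2.resize(im[140:350,100:430],None,fx=2.4,fy=2.4,interpolation=cv2.INTER_CUBIC))
p=imaging.camera_params('top');R=cv2.Rodrigues(p['rvec'])[0];print(-R.T@p['tvec'])
E
```

```text
[0.6418 0.0314 0.0679 0.0574 0.055 ] [[-0.3, 0.5], [-0.4, -0.3], [0.0, 0.1], [0.2, -0.4], [-0.3, -0.1], [-0.8, -0.0], [0.4, 0.2], [0.7, -0.2], [-0.9, -0.1], [1.3, 0.0]]
[[ 0.575  0.199  0.068]
 [ 0.812  0.215  0.046]
 [ 0.585  0.043  0.068]
 [ 0.823  0.059  0.046]
 [ 0.59   0.012  0.068]
 [ 0.827  0.029  0.046]
 [ 0.601 -0.143  0.068]
 [ 0.838 -0.127  0.046]
 [ 0.629  0.224  0.052]
 [ 0.655 -0.161  0.052]]
[ 0.3440099  -0.00866002  1.25892308]
```

View pics/sidefit.png

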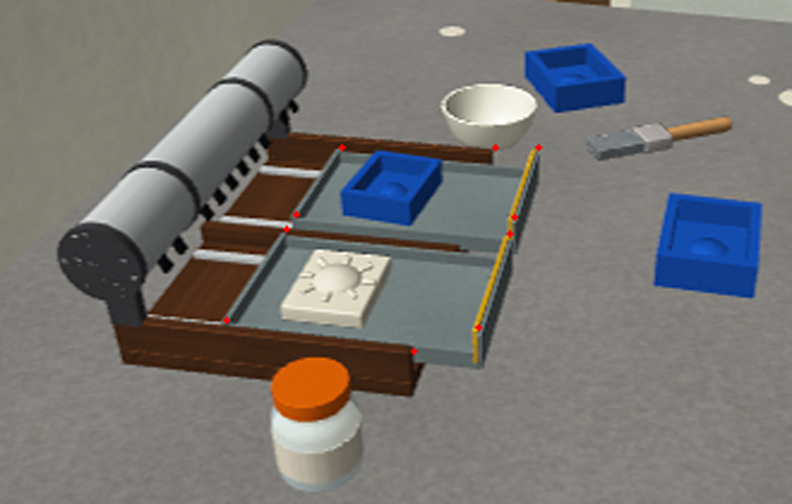

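The fit agrees with both views. The rack is at (0.642, 0.031) with yaw 3.9°, the left slide is about 57 mm out and the right about 55 mm. I travel high with the fingers shut to in front of the right lip.

Emit:
apply_moves --commands '[1,0.58,1,0,-0.19,1,0.58,1,0,-0.19,1,0.58,1,0,-0.19,1,0.58,1,0,-0.19,1,0.58,1,0,-0.19]' --force 20

```text
time_s: 1.22
eef_pos: [0.3272, -0.472, 0.4048]
ee_rot: [0.0, 0.987, 0.158, 0.0]
ft_force: [1.0, -0.3, -0.9]
opening: 0.0258
finger_force: 0.0
```

Emit:
apply_moves --commands '[1,0.58,1,0,-0.19,1,0.58,1,0,-0.19,1,0.58,1,0,-0.19,1,0.58,1,0,-0.19,1,0.58,1,0,-0.19]'

```text
time_s: 1.63
eef_pos: [0.3998, -0.3469, 0.405]
ee_rot: [0.0, 0.993, 0.117, 0.0]
ft_force: [0.3, 0.1, 0.3]
opening: -0.0
finger_force: 0.0
```

Emit:
apply_moves --commands '[1,0.58,1,0,-0.19,1,0.58,1,0,-0.19,1,0.58,1,0,-0.19,1,0.58,1,0,-0.19,1,0.58,1,0,-0.19]'

```text
time_s: 2.05
eef_pos: [0.4723, -0.2219, 0.405]
ee_rot: [0.0, 0.997, 0.076, 0.0]
ft_force: [-0.1, -1.6, -0.1]
opening: 0.0002
finger_force: 0.0
```

Emit:
apply_moves --commands '[1,0.58,1,0,-0.19,1,0.58,1,0,-0.19,1,0.58,1,0,-0.19,1,0.58,1,0,-0.19,1,0,0,0,0]'

```text
time_s: 2.47
eef_pos: [0.5326, -0.116, 0.4048]
ee_rot: [-0.003, 0.999, 0.049, 0.002]
ft_force: [0.1, 0.1, -0.2]
opening: -0.0002
finger_force: 0.0
```

Emit:
apply_moves --commands '[1,0.2,0.7,-0.6,-0.1,1,0.2,0.7,-0.9,-0.1,1,0.2,0.6,-1,-0.1,1,0,0,-1,0,1,0,0,-1,0]'

```text
time_s: 2.88
eef_pos: [0.5451, -0.0717, 0.2915]
ee_rot: [-0.0, 0.999, 0.032, 0.001]
ft_force: [0.3, -0.7, 1.1]
opening: -0.0002
finger_force: 0.0
```

Emit:
apply_moves --commands '[1,0,0,-1,0,1,0,0,-1,0,1,0,0,-0.6,0,1,0,0,-0.3,0,1,0,0,0,0]'

```text
time_s: 3.3
eef_pos: [0.5443, -0.0733, 0.2182]
ee_rot: [-0.0, 1.0, 0.03, -0.002]
ft_force: [-0.8, 0.0, -0.3]
opening: 0.0005
finger_force: 0.0
```

Run:
```python
from h import *
s=ctrl.get_state();print(s['eef_pos'],s['ee_rot'],s['ft_force'])
cv2.imwrite('pics/s2.png',cv2.resize(imaging.camera('side')[110:350,130:450,::-1],None,fx=2.4,fy=2.4,interpolation=cv2.INTER_CUBIC))
```

```text
[ 0.5442653  -0.07325913  0.21819834] [-2.47272412e-04  9.99537919e-01  3.03540572e-02 -1.58701388e-03] [-0.82747698  0.02312795 -0.28480629]
```

View pics/s2.png

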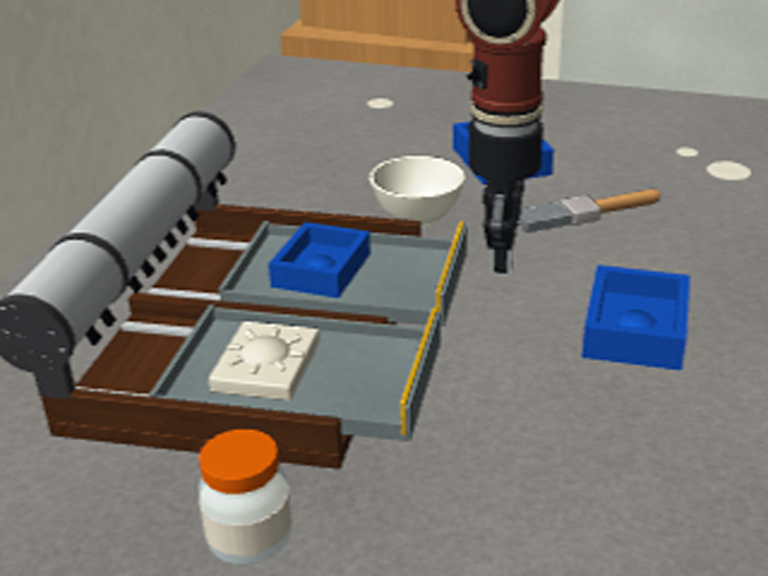

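The shut fingers, at about (500,260) in the crop, stand in front of the right lip, at lip height. I push gently.

Emit:
apply_moves --commands '[1,0.2,0.01,0,0,1,0.2,0.01,0,0,1,0.2,0.02,0,0,1,0.2,0.02,0,0,1,0.2,0.01,0,0]'

```text
time_s: 3.77
eef_pos: [0.5706, -0.0713, 0.2204]
ee_rot: [0.0, 1.0, 0.03, 0.001]
ft_force: [0.2, 0.7, 0.5]
opening: -0.0001
finger_force: 0.0
```

Emit:
apply_moves --commands '[1,0.2,0.01,0,0,1,0.2,0.01,0,0,1,0.2,0.02,0,0,1,0.2,0.02,0,0,1,0.2,0.01,0,0]'

```text
time_s: 4.18
eef_pos: [0.5943, -0.0698, 0.2194]
ee_rot: [-0.0, 1.0, 0.03, -0.002]
ft_force: [-2.9, 0.5, 1.0]
opening: 0.0004
finger_force: 1.4
```

Emit:
apply_moves --commands '[1,0.2,0.01,0,0,1,0.2,0.01,0,0,1,0.2,0.02,0,0,1,0.2,0.02,0,0,1,0.2,0.01,0,0]'

```text
time_s: 4.6
eef_pos: [0.62, -0.068, 0.2194]
ee_rot: [-0.0, 1.0, 0.03, -0.0]
ft_force: [-2.1, -0.2, 0.5]
opening: -0.0001
finger_force: 1.4
```

Pushing with about 2.5 N of friction. I continue slowly to the stop.

Emit:
apply_moves --commands '[1,0.12,0.01,0,0,1,0.12,0.01,0,0,1,0.1,0.01,0,0,1,0.1,0.01,0,0,1,0.05,0,0,0]'

```text
time_s: 5.02
eef_pos: [0.6285, -0.0675, 0.2194]
ee_rot: [-0.0, 1.0, 0.03, -0.007]
ft_force: [-15.1, -1.1, 10.8]
opening: 0.0001
finger_force: 7.3
```

Emit:
apply_moves --commands '[1,0.05,0,0,0,1,0.05,0,0,0,1,0.05,0,0,0,1,0.05,0,0,0,1,0,0,0,0]'

```text
time_s: 5.43
eef_pos: [0.6303, -0.0676, 0.219]
ee_rot: [-0.001, 0.999, 0.03, -0.013]
ft_force: [-21.0, -0.6, 14.4]
opening: 0.0
finger_force: 10.4
```

Force has risen to about 20 N against the stop, so the right tray is home. I back off, lift, and cross over to behind the left lip.

Emit:
apply_moves --commands '[1,-0.3,0,0,0,1,-0.6,0,0,0,1,-0.6,0,0,0,1,-0.3,0,0.5,0,1,0,0,0.9,0]'

```text
time_s: 5.85
eef_pos: [0.5905, -0.0667, 0.2533]
ee_rot: [-0.0, 1.0, 0.03, -0.002]
ft_force: [0.1, -0.7, -0.3]
opening: -0.0001
finger_force: 0.0
```

Emit:
apply_moves --commands '[1,0,0,1,0,1,0,0.4,0.8,0,1,0.1,1,0,0,1,0.2,1,0,0,1,0.2,1,0,0]'

```text
time_s: 6.27
eef_pos: [0.6059, 0.0191, 0.3014]
ee_rot: [-0.0, 1.0, 0.03, 0.003]
ft_force: [-0.7, 1.8, -0.2]
opening: 0.0001
finger_force: 0.0
```

Emit:
apply_moves --commands '[1,0.2,1,0,0,1,0.2,1,0,0,1,0,1,0,0,1,0,0.8,0,0,1,0,0,0,0]'

```text
time_s: 6.68
eef_pos: [0.6149, 0.1206, 0.3004]
ee_rot: [-0.004, 0.999, 0.035, 0.002]
ft_force: [0.5, 1.3, -0.3]
opening: 0.0001
finger_force: 0.0
```

Run:
```python
from h import *
s=ctrl.get_state();print(s['eef_pos'],s['ee_rot'],s['ft_force'])
im=imaging.camera('side').copy()
X,Y,a=.640,.0314,.0679
V=[X,Y,a,.0574,0.]
for p in proj('side',pts(V)): cv2.circle(im,tuple(int(round(t)) for t in p),1,(255,0,0),-1)
cv2.imwrite('pics/s3.png',cv2.resize(im[110:350,100:420,::-1],None,fx=2.4,fy=2.4,interpolation=cv2.INTER_CUBIC))
```

```text
[0.61487551 0.12057278 0.30043661] [-0.00360545  0.99938155  0.03490261  0.00230705] [ 0.4615089   1.26470027 -0.33004329]
```

View pics/s3.png

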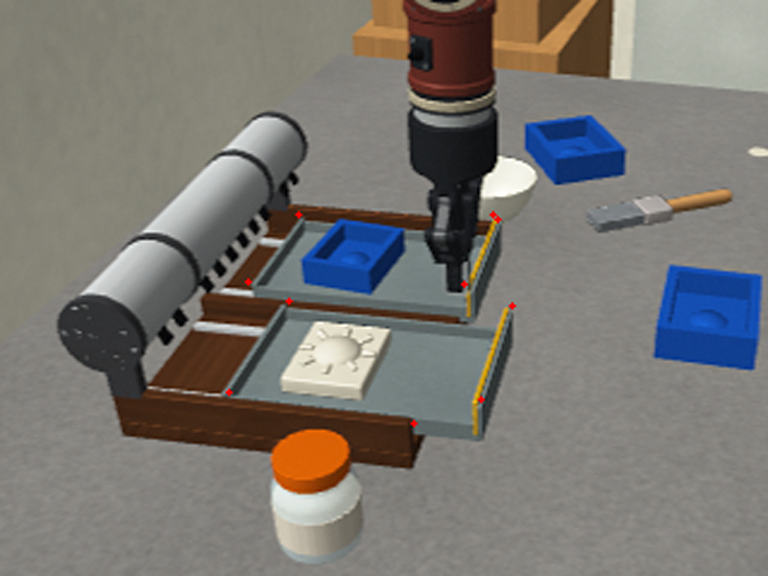

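The fingertip hangs above the left tray, between its lip and the cast. The projected home points of the right tray are a few pixels off, so I check from the top that it is really home before drawing the other.

Run:
```python
from h import *
im=imaging.camera('top').copy()
cv2.imwrite('pics/t3raw.png',im[:,:,::-1])
k=3;big=cv2.resize(im[60:250,190:400,::-1],None,fx=k,fy=k,interpolation=cv2.INTER_CUBIC)
for p in proj('top',pts([.6418,.0314,.0679,.0574,0.])): cv2.circle(big,tuple(int(round(t)) for t in (p-[190,60]+.5)*k),2,(0,0,255),-1)
cv2.imwrite('pics/t3.png',big)
```

```text
(no output)
```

View pics/t3.png

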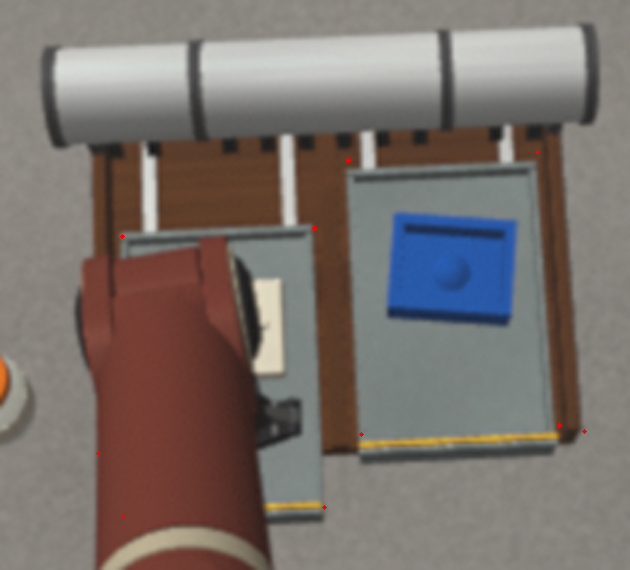

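Run:
```python
from h import *
X,Y,a=.6418,.0314,.0679
def W(R):
    R=np.array(R,float);c,s=np.cos(a),np.sin(a);return np.c_[X+c*R[:,0]-s*R[:,1],Y+s*R[:,0]+c*R[:,1],R[:,2]]
k=lambda R:((proj('top',W(R))-[190,60]+.5)*3).round(0).tolist()
print('div',k([(0,0,0),(0,0,.018),(0,0,.03),(0,0,.052)]))
print('cheekR',k([(0,-.193,0),(0,-.193,.052)]))
t=np.linspace(0,6.28,73)
for y in(.1,0,-.1):
    p=np.array(k([(.275+.036*np.cos(u),y,.125+.036*np.sin(u)) for u in t]));print(y,p[:,0].mean(),p[:,1].min(),p[:,1].max())
b=cv2.resize(cv2.imread('pics/t3raw.png')[60:250,190:400],None,fx=3,fy=3,interpolation=cv2.INTER_CUBIC)
for c in(150,320,385,500): print(c,b[:160:3,c].mean(1).round().astype(int).tolist())
for c in(340,):print(c,b[420:480:2,c].tolist())
b1=cv2.resize(cv2.imread('pics/t3raw.png')[200:250,290:400],None,fx=7,fy=7,interpolation=cv2.INTER_CUBIC)
cv2.imwrite('pics/t3c.png',b1)
```

```text
div [[343.0, 457.0], [343.0, 452.0], [342.0, 449.0], [341.0, 442.0]]
cheekR [[576.0, 447.0], [584.0, 431.0]]
0.1 195.73972602739727 33.0 129.0
0 324.43835616438355 27.0 124.0
-0.1 452.8082191780822 22.0 119.0
150 [131, 131, 132, 133, 133, 134, 134, 133, 132, 132, 131, 131, 133, 132, 139, 169, 195, 202, 205, 207, 208, 211, 211, 209, 206, 204, 200, 193, 185, 179, 172, 163, 156, 151, 144, 134, 127, 120, 113, 107, 101, 98, 97, 95, 93, 90, 86, 65, 44, 39, 42, 67, 132, 191]
320 [134, 135, 136, 137, 138, 136, 133, 131, 133, 137, 139, 139, 153, 178, 193, 197, 199, 201, 204, 205, 207, 207, 203, 200, 200, 197, 191, 183, 174, 164, 157, 149, 141, 135, 127, 120, 113, 106, 102, 98, 96, 94, 92, 90, 82, 72, 66, 67, 67, 67, 66, 66, 68, 67]
385 [134, 135, 137, 136, 136, 135, 136, 137, 136, 135, 136, 152, 180, 195, 200, 202, 204, 204, 205, 206, 206, 202, 200, 197, 194, 189, 184, 176, 167, 159, 151, 144, 136, 129, 121, 114, 109, 103, 100, 98, 95, 94, 90, 74, 49, 36, 34, 32, 38, 55, 65, 66, 66, 64]
500 [132, 133, 136, 137, 135, 135, 135, 134, 134, 143, 171, 193, 201, 204, 205, 202, 200, 200, 199, 199, 198, 194, 190, 187, 185, 179, 171, 164, 157, 149, 141, 133, 126, 117, 110, 106, 103, 99, 97, 93, 92, 85, 70, 59, 57, 55, 74, 124, 155, 157, 153, 152, 151, 143]
340 [[40, 58, 88], [40, 58, 88], [39, 58, 87], [39, 58, 88], [39, 58, 88], [38, 58, 87], [39, 58, 88], [39, 58, 88], [40, 58, 88], [40, 59, 88], [39, 58, 87], [37, 55, 84], [36, 51, 77], [33, 44, 64], [29, 37, 52], [28, 35, 46], [43, 49, 58], [69, 75, 82], [99, 105, 111], [120, 126, 131], [123, 129, 133], [125, 130, 134], [125, 129, 134], [123, 130, 133], [122, 129, 132], [121, 127, 130], [121, 127, 130], [122, 128, 132], [123, 129, 133], [123, 129, 133]]
```

View pics/t3c.png

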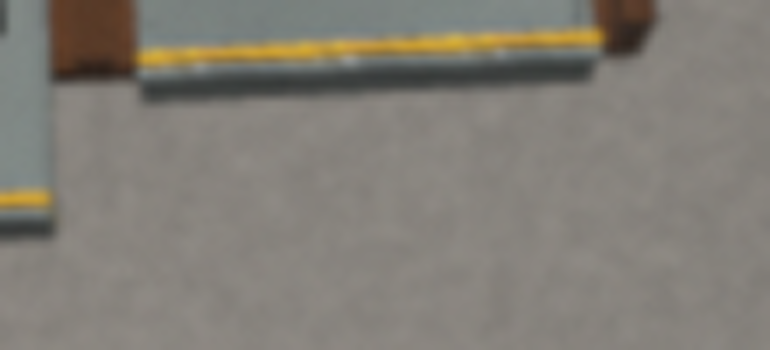

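The duct's silhouette also lies about 9 crop px (about 7 mm) nearer than in my fit. So the rack's origin is at x≈0.634, which makes the right tray home at its stop, consistent with the contact force. The lip's world position is unaffected, so I go down behind it.

Emit:
apply_moves --commands '[1,0,0,-0.6,0,1,0,0,-1,0,1,0,0,-0.9,0,1,0,0,-0.5,0,1,0,0,-0.3,0]'

```text
time_s: 7.2
eef_pos: [0.6144, 0.1113, 0.2156]
ee_rot: [0.001, 1.0, 0.029, -0.001]
ft_force: [0.5, -0.5, -0.2]
opening: 0.0004
finger_force: 0.0
```

Emit:
apply_moves --commands '[1,-0.2,0,0,0,1,-0.2,-0.01,0,0,1,-0.2,-0.01,0,0,1,-0.2,-0.02,0,0,1,-0.2,-0.02,0,0]'

```text
time_s: 7.62
eef_pos: [0.5902, 0.1118, 0.2187]
ee_rot: [-0.001, 1.0, 0.03, 0.003]
ft_force: [2.5, 1.2, -0.6]
opening: 0.0
finger_force: 1.5
```

Hooked, at 2.5 N. I draw it out.

Emit:
apply_moves --commands '[1,-0.2,-0.01,-0.03,0,1,-0.2,-0.01,-0.03,0,1,-0.2,-0.02,0,0,1,-0.2,-0.02,0,0,1,-0.2,-0.01,0,0]'

```text
time_s: 8.03
eef_pos: [0.5642, 0.1098, 0.216]
ee_rot: [-0.0, 1.0, 0.03, 0.001]
ft_force: [2.8, 1.3, 1.3]
opening: -0.0
finger_force: 1.4
```

Emit:
apply_moves --commands '[1,-0.2,-0.01,0,0,1,-0.2,-0.01,0,0,1,-0.2,-0.02,0,0,1,-0.2,-0.02,0,0,1,-0.2,-0.01,0,0]'

```text
time_s: 8.45
eef_pos: [0.539, 0.108, 0.2157]
ee_rot: [-0.0, 1.0, 0.03, 0.0]
ft_force: [3.2, -0.6, 1.2]
opening: 0.0001
finger_force: 1.4
```

Emit:
apply_moves --commands '[1,-0.2,-0.01,0,0,1,-0.2,-0.01,0,0,1,-0.2,-0.02,0,0,1,-0.15,-0.01,0,0,1,-0.1,-0.01,0,0]'

```text
time_s: 8.87
eef_pos: [0.5174, 0.1065, 0.2156]
ee_rot: [0.0, 1.0, 0.03, -0.001]
ft_force: [2.3, -0.5, 1.2]
opening: 0.0
finger_force: 1.3
```

Emit:
apply_moves --commands '[1,-0.12,-0.01,0,0,1,-0.12,-0.01,0,0,1,-0.12,-0.01,0,0,1,-0.1,-0.01,0,0,1,-0.1,0,0,0]'

```text
time_s: 9.28
eef_pos: [0.5039, 0.1055, 0.2156]
ee_rot: [-0.0, 1.0, 0.03, -0.0]
ft_force: [2.4, 0.5, 1.3]
opening: 0.0001
finger_force: 1.3
```

Emit:
apply_moves --commands '[1,-0.08,0,0,0,1,-0.08,0,0,0,1,-0.06,0,0,0,1,-0.06,0,0,0,1,0,0,0,0]'

```text
time_s: 9.7
eef_pos: [0.5013, 0.1054, 0.2161]
ee_rot: [-0.001, 1.0, 0.03, 0.007]
ft_force: [11.9, -0.4, -8.1]
opening: 0.0003
finger_force: 5.7
```

12 N at x=0.501, as predicted, so the left tray is at its stop. One small nudge, then I release, lift and withdraw.

Emit:
apply_moves --commands '[1,-0.06,0,0,0,1,0,0,0,0,1,0.3,0.01,0,0,1,0.5,0.02,0,0,1,0,0,0.4,0]'

```text
time_s: 10.12
eef_pos: [0.5155, 0.1061, 0.2241]
ee_rot: [0.0, 1.0, 0.03, -0.003]
ft_force: [-0.2, -0.7, 0.6]
opening: 0.0
finger_force: 0.0
```

Emit:
apply_moves --commands '[1,0,0,0.8,0,1,0,0,1,0,1,0,0,1,0,1,0,0,1,0,1,0,0,1,0]'

```text
time_s: 10.53
eef_pos: [0.5136, 0.1062, 0.3467]
ee_rot: [0.0, 1.0, 0.031, -0.002]
ft_force: [0.6, 0.3, -0.3]
opening: 0.0001
finger_force: 0.0
```

Emit:
apply_moves --commands '[1,0,-0.6,0.5,0,1,0,-1,0,0,1,0,-1,0,0,1,0,-1,0,0,1,0,-1,0,0]'

```text
time_s: 10.95
eef_pos: [0.5136, -0.0094, 0.3582]
ee_rot: [-0.0, 1.0, 0.031, -0.002]
ft_force: [0.3, 0.1, 0.0]
opening: 0.0001
finger_force: 0.0
```

Emit:
apply_moves --commands '[1,0,-1,0,0,1,0,-1,0,0,1,0,-1,0,0,1,0,-1,0,0,1,0,-1,0,0]'

```text
time_s: 11.37
eef_pos: [0.5138, -0.1341, 0.358]
ee_rot: [-0.001, 1.0, 0.031, -0.002]
ft_force: [1.6, 0.0, 0.1]
opening: -0.0002
finger_force: 0.0
```

Emit:
apply_moves --commands '[1,0,-1,0,0,1,0,-1,0,0,1,0,-1,0,0,1,0,-0.5,0,0,1,0,0,0,0]'

```text
time_s: 11.78
eef_pos: [0.5139, -0.2241, 0.358]
ee_rot: [0.0, 1.0, 0.027, -0.001]
ft_force: [-1.4, 0.3, -0.2]
opening: 0.0
finger_force: 0.0
```

Run:
```python
from h import *
im=imaging.camera('top')
k=3;big=cv2.resize(im[60:260,190:400,::-1],None,fx=k,fy=k,interpolation=cv2.INTER_CUBIC)
for p in proj('top',pts([.6343,.0314,.0679,.14,0.])): cv2.circle(big,tuple(int(round(t)) for t in (p-[190,60]+.5)*k),2,(0,0,255),-1)
cv2.imwrite('pics/t4.png',big)
```

```text
(no output)
```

View pics/t4.png

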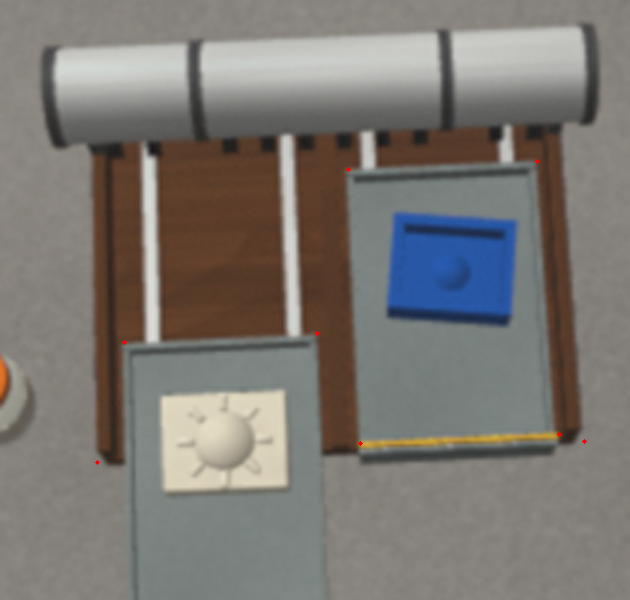

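The picture shows both trays matching the predicted points for fully home (right rear corners at (348,170) and (537,162)) and fully out by 140 mm (left rear corners at (125,342) and (317,334)). The cast and mould still sit on their trays and the arm is clear.

```bash
python3 -c "
from rig import job
print(job.job_done())"
```

```text
the job is handed in; nothing more can be done
None
```

The job is handed in: the blue-mould tray (right) was pushed home to its stop first, then the plaster-cast tray (left) was hooked behind its lip and drawn fully out to its stop, and the arm finished clear of everything.

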